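Load the sprung vertical axis with its test weight

ROBOT

A 6-joint arm with a two-finger parallel gripper is mounted at the origin on the work surface. World frame = base frame: x ahead of the robot, y to its left, z up, the work surface at z = 0. Lengths are in mm, angles in rad, forces in N, time in s.
With the tool pointing down it reaches from about 300 to 775 mm from the base axis. Payload 14.6 kg.
Tool frame: the origin (TCP) lies on the centre line of the jaws, within the pads' length; the fingertips stand 19 mm ahead of it and the grasp point (between the pads) is the TCP (bot.tip_reach is the distance from the TCP to the fingertips, in mm); z points along the fingers, y is the line along which they close (so a half turn about z gives the same grasp; the last joint's range is limited). The gripper opens to 85 mm and grips with 20 to 120 N. Pads are 22 mm wide; open, the fingers measure 114 mm over their backs; the gripper's body (76 mm by 85 mm) begins 54 mm behind the grasp point. The pads swing forward as they close: fully open they stand 13 mm farther back than shut.
Start: joints at [-1.324, 0.3, 1.521, -0, 1.321, -0.067], TCP at [169.764, -523.134, 250.281] pointing down, gripper open.
Joint ranges: [-3.03, 3.03], [-0.79, 2.21], [0.23, 2.52], [-1.04, 4.18], [0, 3.07], [-2.55, 2.55]. Speed limits (rad/s): [2.22, 2.22, 2.57, 3.14, 3.14, 3.14].

INTERFACE

Orientations are given as a unit quaternion [w, x, y, z].
In Python, from rig import bot gives the robot as it stands. Calls block until the motion is done:
- bot.move_to(position, orientation): joint-space move of the TCP to a pose.
- bot.servo_line(position, attitude=None, speed=150, until_force=None): straight line of the TCP; attitude=None keeps the orientation; speed is the mean speed in mm/s. With until_force (N) it stops when the force on the tool has changed by that much, and returns True; else False.
- bot.move_joints(angles): joint-space move.
- bot.move_gripper(opening, grip_force=None): finger opening in mm; grip_force is the grip in N (None keeps the last); returns when the fingers have stopped.
- bot.dwell(seconds).
- bot.ik(position, orientation): joint angles nearest the present ones, or None.
- bot.read_state(): the state.
- bot.read_camera(name): name is "scene" or "top" or "wrist"; returns a dict with "image" (420x560x3 uint8, blue, green, red), "depth" (420x560 float32, mm along the optical axis (not along the pixel's ray), 0 where there is no reading), "fovy" (degrees; the focal length in pixels is half the picture's height over the tangent of half this angle, whatever the lens; pixels are square), "cx", "cy" (the principal point, pixels), "eye" and "attitude" of the camera in the world; the wrist camera has in their place "mount" (4x4, takes a point from camera to tool coordinates, whose origin is the TCP and whose axes are the flange's). Camera axes: x right, y down, z forward; pixel columns grow to the right and rows downward; lengths in mm; the calibration is good to about 2 mm. A picture is of the moment at which its call begins: read the wrist's pose just before it.
A pose or a line that the arm cannot do raises bot.MotionError and nothing moves.
- bot.finish_job(): hands the job in; it is judged then, once.
The state is a dict: "clock": time; "joint_positions": joint angles; "qvel": joint speeds; "effort": joint torques, N m; "ee_pos": TCP position; "tool_rot": TCP orientation; "ft_force": force on the tool from outside, world axes, zero at the start; "moment": the same for the moment, N m; "grip_width": finger opening in mm; "grip_force": force on a finger pad.
Only numpy, scipy, OpenCV 4.12 (cv2) and the standard library are available. Lean on these libraries where they do the work, as an engineer would, in place of code of your own. Each camera call takes 0.05 s, during which the arm holds its last target. There are 200 camera calls.

TASK

On the sprung vertical axis, push the retaining arm well aside from above the hook, then hang the larger of the two yoke weights on the hook and, still holding it, tug it gently down until the carriage dips about 15 mm lower than the weight alone holds it (never near its bottom stop) to check that it is held. Then let the weight go and push the retaining arm back over it to its stop. Leave the smaller weight, the motor and the bearing block where they are.

Things in the scene. Friction and masses are not known exactly. Their poses are not given: they have to be found in the camera images.
- column: Fixed aluminium column carrying the sprung axis: upright plate 20 x 80 mm, top 190 mm above the bench, on a round base of radius 85 mm, 12 mm thick. Origin at bench level, under the carriage's side of the plate; x points from the hook towards the column, z up. A black carriage with a steel hook slides down its -x face
- hook_seat (a point): Top of the hook's 10 mm round steel bar, mid-trough; 180 mm above the bench unloaded, it sinks with the carriage. Column's axes: the hook sticks out to -x, 124 mm from the column's origin. The trough is flat 13 mm either way along x; tip and root then rise to 20 mm above this point. The weight's crossbar lies across it along y, brought in from beyond the tip (-x), above it, then lowered
- hook_tip (a point): Centre of the hook's round end, 25 mm to -x of hook_seat and 15 mm above it; 5 mm radius (the steel ends 20 mm above hook_seat and 30 mm out)
- retainer_pivot (a point): Pivot of the retaining arm, on the carriage, 89 mm to +x of hook_seat and 61 mm above it (half-way up the arm), same axes. The arm is a dark level flat bar on edge, 6 mm thick, 18 mm tall, reaching 130 mm from the pivot. A round post of 16 mm diameter stands below the pivot
- retainer (a joint): Swing of the retaining arm, rad. 0: on its stop, straight over the hook (pointing to hook_seat's -x); grows to 1.7 as it swings level towards hook_seat's -y (anticlockwise from above). It stays where it is left; about 0.04 N m turns it. Its underside clears the top of the hung large weight by 8 mm
- carriage (a joint): How far the carriage and hook have sunk, m: 0 at the top (unloaded), 0.045 on the bottom stop. A spring of about 400 N/m with 1.5 N preload carries it, so the large weight alone sinks it 7 to 13 mm; 25 mm is a good tug, 40 mm is too hard
- large_weight_mid (a point): Larger yoke weight, 0.48 to 0.64 kg, standing upright, 144 mm tall; point on its axis half-way up (72 mm above the foot), z up, x normal to the yoke's window, a half turn is the same. Steel cylinder 50 mm in diameter, 40 mm tall; two upright bars 30 mm either side of the axis along y; crossbar on top with a black grip tab. The window is 52 mm wide and 60 mm high
- large_weight_bar (a point): Middle of the underside of the large weight's crossbar, 100 mm above the foot, 28 mm above large_weight_mid, same axes. The crossbar runs along y, 68 mm long, 10 mm thick (x), 10 mm tall. This point rests on hook_seat when hung
- large_weight_tab (a point): Centre of the large weight's black grip tab, 127 mm above the foot, same axes: 16 mm (x) by 30 mm (y), 34 mm tall, standing on the middle of the crossbar; its top is the top of the weight
- small_weight_mid (a point): Bystander: smaller yoke weight of the same shape, 86 mm tall, foot 34 mm in diameter; point half-way up. Not to be used
- motor_mid (a point): Bystander: square motor, 56 x 56 mm, 54 mm tall, with a shaft to 74 mm; point on its axis 28 mm up
- bearing_mid (a point): Bystander: linear bearing block, 70 x 50 mm, 40 mm tall; point at its centre

How it is judged:
By the outcome, as a careful person would: the job done as asked, in the order asked, and still so for the second after the job is handed in, with the robot touching nothing.
It also fails if it takes over 72 s, if anything falls off the work surface, if the arm or the gripper's body presses on something with over 40 N, if the wrist force passes 120 N, or if a joint passes its speed limit or range.

## Working session

There is one attempt and no reset: what is moved stays moved. The work goes in short steps, each a Python script; the robot and the scene stay as the last script left them, time stands still between calls to the robot, and variables do not carry over. Pictures are saved under pics/ and viewed, at most 10 in all, crops included, and the job is handed in when it is done.

```bash
ls; mkdir -p pics
cat > h.py <<'E'
import numpy as np, cv2
from scipy.spatial.transform import Rotation as R
from rig import bot
def rot(q): return R.from_quat(np.r_[q[1:],q[0]]).as_matrix()
def cam(n):
    s=bot.read_state(); c=bot.read_camera(n); 
    c['f']=c['image'].shape[0]/2/np.tan(np.radians(c['fovy'])/2)
    if 'mount' in c:
        T=np.eye(4);T[:3,:3]=rot(s['tool_rot']);T[:3,3]=s['ee_pos'];T=T@np.array(c['mount']);c['R']=T[:3,:3];c['o']=T[:3,3]
    else:
        a=np.array(c['attitude']); c['R']=a if a.shape==(3,3) else rot(a); c['o']=np.array(c['eye'])
    return c
def cloud(c):
    d=c['depth'];v,u=np.mgrid[:d.shape[0],:d.shape[1]]
    p=np.stack([(u-c['cx'])/c['f']*d,(v-c['cy'])/c['f']*d,d],-1)@c['R'].T+c['o']
    p[d==0]=np.nan; return p
def ray(c,u,v,z):
    r=c['R']@np.array([(u-c['cx'])/c['f'],(v-c['cy'])/c['f'],1]); return c['o']+r*(z-c['o'][2])/r[2]
def proj(c,p):
    q=c['R'].T@(np.array(p)-c['o']); return q[:2]/q[2]*c['f']+[c['cx'],c['cy']]
E
python3 - <<'E'
from h import *
for n in ['scene','top']:
    c=cam(n); cv2.imwrite(f'pics/{n}0.png',c['image']); print(n,c['o'],c['R'].round(2).tolist(),c['f'])
    np.savez(f'{n}0.npz',**{k:c[k] for k in('image','depth','R','o','f','cx','cy')})
s=bot.read_state();print(s['tool_rot'],s['clock'],s['grip_width'],s['ft_force'])
E
```

```text
pics
scene [1348.67434965   -4.97917347  842.95448361] [[0.04, 0.67, -0.74], [1.0, -0.02, 0.03], [0.01, -0.74, -0.67]] 421.9062182651964
top [ 472.6840741    30.74612638 1161.15842784] [[0.01, -1.0, 0.09], [-1.0, -0.01, 0.0], [-0.0, -0.09, -1.0]] 529.4218180508173
[-5.02445313e-04  9.87717234e-01  1.56251113e-01 -5.44841092e-05] 0.1 85.49438747802586 [0.73108409 0.49174793 1.11545114]
```

View pics/scene0.png

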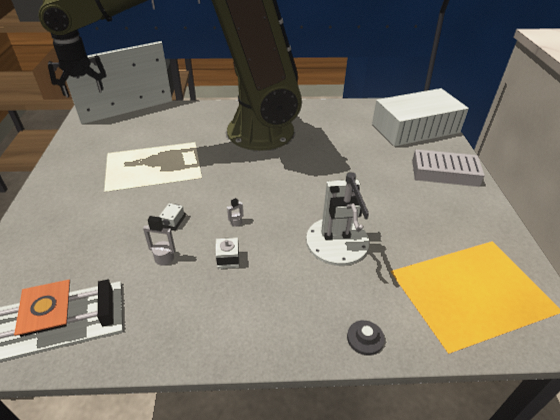

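View pics/top0.png

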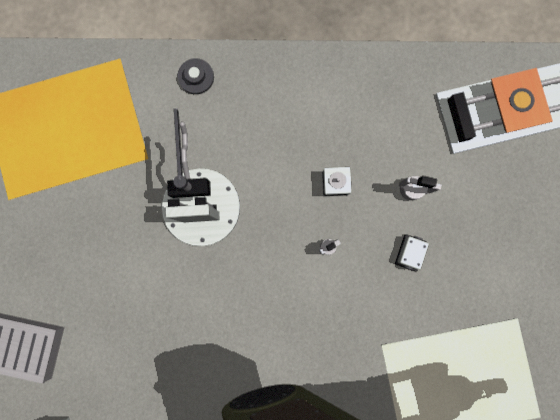

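The column is at top-view (200,207), with its arm and hook pointing up the image (world +x). The large weight is at (415,188), the small one at (330,247), the motor at (337,181) and the bearing block at (413,253). Next I'll take measurements from the depth.

Run:
```python
from h import *
t=dict(np.load('top0.npz'));s=dict(np.load('scene0.npz'))
a=cv2.resize(t['image'][95:260,140:260],None,fx=3.5,fy=3.5,interpolation=cv2.INTER_CUBIC)
b=cv2.resize(s['image'][165:270,290:400],None,fx=3.4,fy=5.5*0+3.4,interpolation=cv2.INTER_CUBIC)
im=np.zeros((600,800,3),np.uint8);im[:a.shape[0],:a.shape[1]]=a;im[:b.shape[0],422:422+b.shape[1]]=b[:,:378]
g=cv2.resize(t['image'][165:210,390:450],None,fx=4,fy=4,interpolation=cv2.INTER_CUBIC);im[380:380+180,430:670]=g
cv2.imwrite('pics/crop1.png',im)
P=cloud(t)
def st(n,x0,x1,y0,y1,zl,zh,dark=None):
    Q=P[y0:y1,x0:x1];g=t['image'][y0:y1,x0:x1].max(-1)
    m=(Q[...,2]>zl)&(Q[...,2]<zh)
    if dark is not None: m&=(g<70)==dark
    q=Q[m]; 
    if len(q)<5: print(n,len(q));return
    r=cv2.minAreaRect(q[:,:2].astype(np.float32)); print(n,len(q),'mean',q.mean(0).round(1),'rect',np.round(r[0],1),np.round(r[1],1),round(r[2],1))
st('plate',150,240,180,230,185,196)
st('arm',150,210,95,195,228,262)
st('hook',150,210,95,195,165,215)
st('carr',150,230,165,215,196,300)
st('tab',390,450,165,210,138,150)
st('bar',390,450,165,210,100,114)
st('cyl',390,450,165,210,30,46)
st('small',310,350,230,260,70,100)
st('motor',310,360,160,200,45,60)
st('bear',390,435,225,280,35,46)
Q=P[160:215,150:240];print(np.nanmax(Q[...,2]))
for z in range(170,260,5): print(z,((Q[...,2]>=z)&(Q[...,2]<z+5)).sum(),end=';')
```

```text
plate 642 mean [550.1 200.9 189.7] rect [564.2 201.9] [58.4 78.2] 4.2
arm 483 mean [640.1 207.9 247.5] rect [651.4 207.9] [140.8  20.6] 3.8
hook 853 mean [615.1 203.5 179.2] rect [642.9 208.2] [133.   76.3] 4.0
carr 220 mean [595.7 203.4 244.1] rect [600.7 204.8] [39.2 20.6] 6.0
tab 131 mean [ 611.1 -257.8  143. ] rect [ 611.4 -257.4] [29.5 16.3] 77.6
bar 100 mean [ 611.8 -253.2  108.7] rect [ 610.4 -257.9] [68.6 13.2] 77.1
cyl 324 mean [ 605.2 -256.    39.3] rect [ 610.7 -255.4] [55.6 44.8] 36.7
small 61 mean [483.  -73.5  83.5] rect [482.2 -72. ] [11.7 37.8] 28.1
motor 666 mean [622.4 -90.7  54.5] rect [623.  -91.1] [56.3 56.1] 2.8
bear 626 mean [ 472.2 -253.8   39.5] rect [ 472.5 -254.5] [46.7 70.2] 70.0
253.9394463214221
170 421;175 87;180 35;185 356;190 261;195 27;200 7;205 9;210 3;215 1;220 0;225 0;230 9;235 13;240 15;245 103;250 85;255 0;
```

View pics/crop1.png

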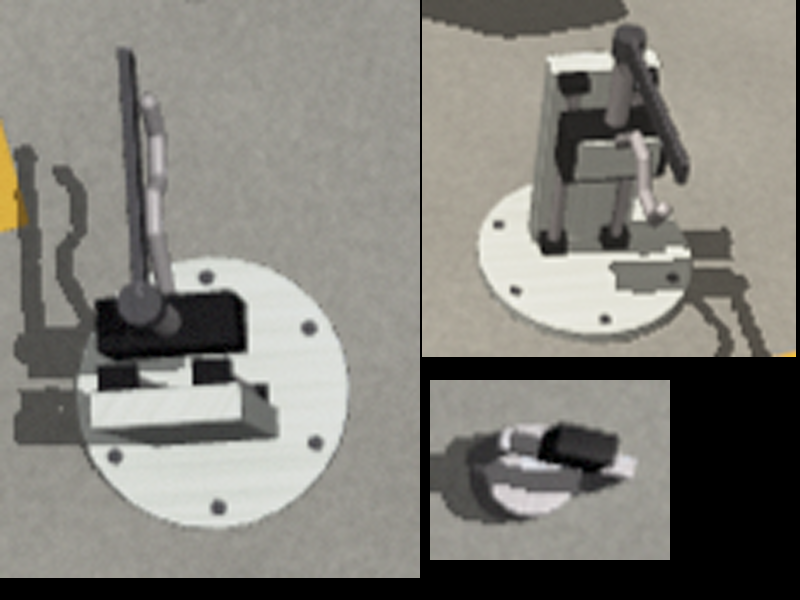

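The crop shows the arm lying straight above the hook: pivot cap at crop (140,303), arm tip at (125,50), hook tip at (150,100). Now I'll fit lines for the exact axes.

Run:
```python
from h import *
t=dict(np.load('top0.npz'));P=cloud(t)
Q=P[95:215,150:240].reshape(-1,3)
def fit(n,m):
    q=Q[m][:,:2]; v=cv2.fitLine(q.astype(np.float32),cv2.DIST_HUBER,0,.01,.01).ravel()
    if v[0]<0 and abs(v[0])>abs(v[1]): v[:2]*=-1
    print(n,len(q),'ang',np.degrees(np.arctan2(v[1],v[0])).round(2),'pt',v[2:].round(1),'x-range',q[:,0].min().round(1),q[:,0].max().round(1),'y',q[:,1].min().round(1),q[:,1].max().round(1)); return v
x,y,z=Q.T
fit('armtop',(z>243)&(z<256)&(x>615))
fit('hook',(z>165)&(z<206)&(x>628))
fit('hookflat',(z>172)&(z<188)&(x>660)&(x<705))
m=(z>172)&(z<206)&(x>640); q=Q[m]
for a in range(640,740,6):
    k=q[(q[:,0]>=a)&(q[:,0]<a+6)]; 
    if len(k): print(a,len(k),'zmax',k[:,2].max().round(1),'ymid',((k[:,1].max()+k[:,1].min())/2).round(1),'w',np.ptp(k[:,1]).round(1))
fit('plate',(z>183)&(z<196)&(x<565))
m=(z>183)&(z<196)&(x<565);print(cv2.minAreaRect(Q[m][:,:2].astype(np.float32)))
# base circle outline at z=12
m=(z>6)&(z<18)
Q2=P[150:255,150:250];b=Q2[(abs(Q2[...,2]-12)<4)][:,:2];h=cv2.minEnclosingCircle(b.astype(np.float32));print('base',h)
m=(z>243)&(x<612);print('cap',Q[m].mean(0),cv2.minEnclosingCircle(Q[m][:,:2].astype(np.float32)))
import math
q0=bot.read_state()['joint_positions']
for nm,p,yaw in [('out',[733,211,246],3.8),('seat',[689,209,216],3.8),('push',[712,165,240],0),('wt',[611,-257,136],-12.4),('in',[640,110,240],0)]:
    for base in (0,90):
        for g in (0,180):
            Rz=R.from_euler('z',yaw+base+g,degrees=True)*R.from_euler('x',180,degrees=True);a=Rz.as_quat();j=bot.ik(p,[a[3],*a[:3]]);print(nm,base+g,None if j is None else np.round(j,2))
```

```text
armtop 238 ang 5.26 pt [668. 211.] x-range 615.4 721.2 y 203.8 218.2
hook 239 ang 4.8 pt [669.3 209.3] x-range 628.4 709.0 y 202.5 217.8
hookflat 92 ang 5.73 pt [682.6 210.1] x-range 665.0 698.3 y 205.4 216.2
640 17 zmax 202.0 ymid 207.5 w 6.9
646 17 zmax 204.2 ymid 208.0 w 9.3
652 19 zmax 202.3 ymid 208.9 w 9.3
658 11 zmax 201.2 ymid 209.1 w 7.5
664 12 zmax 189.6 ymid 210.1 w 9.3
670 16 zmax 181.4 ymid 211.0 w 10.5
676 18 zmax 181.0 ymid 211.3 w 9.3
682 18 zmax 181.5 ymid 211.3 w 9.8
688 20 zmax 184.9 ymid 212.1 w 7.8
694 24 zmax 195.6 ymid 211.7 w 8.8
700 20 zmax 202.0 ymid 212.8 w 9.8
706 9 zmax 200.2 ymid 213.0 w 7.9
plate 533 ang -89.08 pt [549.1 200.3] x-range 537.7 564.5 y 160.7 239.3
((551.2499389648438, 200.10281372070312), (26.450439453125, 78.57149505615234), 0.6239575743675232)
base ((583.3656616210938, 219.3930206298828), 107.48212432861328)
cap [593.64583776 204.15153094 249.50442855] ((596.2422485351562, 204.27871704101562), 15.289706230163574)
out 0 [ 0.23  0.83  0.72 -0.    1.58  1.74]
out 180 [ 0.23  0.83  0.72  0.    1.58 -1.4 ]
out 90 [ 0.23  0.83  0.72 -0.    1.58  0.17]
out 270 None
seat 0 [ 0.24  0.72  0.98 -0.    1.44  1.75]
seat 180 [ 0.24  0.72  0.98  0.    1.44 -1.39]
seat 90 [ 0.24  0.72  0.98 -0.    1.44  0.18]
seat 270 None
push 0 [ 0.18  0.74  0.89 -0.    1.51  1.75]
push 180 [ 0.18  0.74  0.89  0.    1.51 -1.39]
push 90 [ 0.18  0.74  0.89 -0.    1.51  0.18]
push 270 None
wt 0 [-0.45  0.65  1.28 -0.    1.21  1.33]
wt 180 [-0.45  0.65  1.28  0.    1.21 -1.81]
wt 90 [-0.45  0.65  1.28  0.    1.21 -0.24]
wt 270 None
in 0 [ 0.11  0.53  1.22 -0.    1.39  1.68]
in 180 [ 0.11  0.53  1.22  0.    1.39 -1.46]
in 90 [ 0.11  0.53  1.22 -0.    1.39  0.11]
in 270 None
```

```bash
cat >> h.py <<'E'
A0=np.radians(5.0); SEAT=np.array([680,211.]); PIV=SEAT-89*np.array([np.cos(A0),np.sin(A0)])
def quat(yaw): # tool down; tool y along yaw-90deg
    a=(R.from_euler('z',yaw)*R.from_euler('x',np.pi)).as_quat(); return [a[3],*a[:3]]
def arcpt(th,r,d,z): # th: arm angle from stop; d: offset along CCW normal
    a=A0+th; return [*(PIV+r*np.array([np.cos(a),np.sin(a)])+d*np.array([-np.sin(a),np.cos(a)])),z]
def rep(n=''):
    s=bot.read_state(); print(n,'t',round(s['clock'],1),np.round(s['ee_pos'],1),'F',np.round(s['ft_force'],1),'w',round(s['grip_width'],1),round(s['grip_force'],1)); return s
E
python3 - <<'E'
from h import *
print(bot.tip_reach)
bot.move_gripper(0); rep()
bot.move_to(arcpt(0,95,-50,310),quat(A0)); rep('hover')
bot.servo_line(arcpt(0,95,-50,243)); rep('down')
for th in np.arange(0,1.46,.16):
    bot.servo_line(arcpt(th,95,-18,243),quat(A0+th),speed=90)
    if 0<th<.3: rep()
rep('end')
c=cam('top');cv2.imwrite('pics/top1.png',c['image'])
bot.servo_line(arcpt(1.1,95,-40,243),speed=150)
bot.servo_line(arcpt(1.1,95,-40,300),speed=150)
bot.move_to([600,-100,320],quat(0.)); rep()
c=cam('top');cv2.imwrite('pics/top2.png',c['image'])
q=cloud(c)[60:230,60:260].reshape(-1,3);q=q[(q[:,2]>240)&(q[:,2]<257)]
v=cv2.fitLine(q[:,:2].astype(np.float32),cv2.DIST_HUBER,0,.01,.01).ravel();print(len(q),v,np.degrees(np.arctan2(v[1],v[0])),q.min(0),q.max(0))
E
```

```text
19.0
 t 0.9 [ 169.8 -523.1  250.3] F [-0.1  0.7  0.8] w -0.2 0.0
hover t 3.9 [690.5 160.9 310. ] F [-0.5  0.2  0.4] w 0.3 0.0
down t 4.5 [690.6 161.6 244.1] F [0.3 1.2 1.7] w -0.0 0.0
 t 5.3 [687.9 208.8 242.9] F [-0.8  0.   0.1] w 0.1 0.0
end t 7.9 [613.9 297.1 243.2] F [ 0.5 -1.2 -0.5] w 0.1 0.0
 t 10.4 [600.2 -99.2 319.7] F [0.6 0.5 0.6] w -0.0 0.0
411 [5.1758114e-02 9.9865967e-01 5.9428717e+02 2.5931671e+02] 87.03315 [581.07361514 193.86167073 240.20489279] [602.27412262 333.73931794 254.3328415 ]
```

View pics/top2.png

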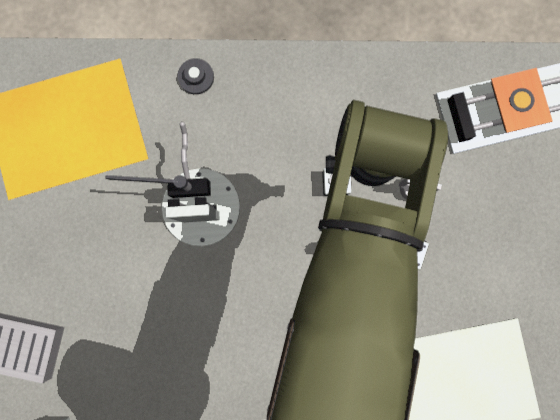

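The retaining arm is now at about 1.43 rad and lies left of the pivot; the hook, (183,125) to (187,178), is clear. Next I'll re-measure the hook and grasp the large weight across its tab.

Run:
```python
from h import *
c=cam('top');Q=cloud(c)[95:215,150:240].reshape(-1,3)
x,y,z=Q.T
q=Q[(z>172)&(z<206)&(x>640)]
for a in range(640,740,6):
    k=q[(q[:,0]>=a)&(q[:,0]<a+6)]
    if len(k): print(a,len(k),'zmax',k[:,2].max().round(1),'ymid',((k[:,1].max()+k[:,1].min())/2).round(1))
print('xmax',q[:,0].max()); v=cv2.fitLine(q[:,:2].astype(np.float32),cv2.DIST_HUBER,0,.01,.01).ravel();print(np.degrees(np.arctan(v[1]/v[0])),v[2:])
yw=np.radians(-12.6)
bot.move_gripper(58,50)
bot.move_to([611,-257.5,210],quat(yw))
rep('above')
print(bot.servo_line([611,-257.5,136],speed=80,until_force=6)); rep('down')
bot.move_gripper(20,50); rep('grip')
bot.servo_line([611,-257.5,180],speed=100); bot.dwell(.3); rep('lift')
c=cam('wrist');cv2.imwrite('pics/w1.png',c['image'])
```

```text
640 19 zmax 201.1 ymid 208.5
646 19 zmax 202.1 ymid 208.3
652 20 zmax 201.5 ymid 208.8
658 12 zmax 200.2 ymid 209.3
664 12 zmax 190.7 ymid 209.7
670 16 zmax 180.8 ymid 210.8
676 19 zmax 182.4 ymid 211.2
682 17 zmax 182.4 ymid 211.5
688 19 zmax 186.0 ymid 212.4
694 23 zmax 196.5 ymid 212.3
700 21 zmax 201.0 ymid 213.0
706 9 zmax 201.2 ymid 213.1
xmax 708.7486136814136
4.4549904 [675.7896  210.07927]
above t 11.9 [ 611.5 -256.6  211.3] F [0.  0.1 1.1] w 58.0 0.0
False
down t 13.0 [ 611.2 -257.6  136.7] F [ 0.1 -0.4 -0.5] w 58.3 0.0
grip t 13.4 [ 611.2 -257.8  136.6] F [-1.8 -1.4  3.7] w 29.1 50.5
lift t 14.3 [ 610.9 -257.4  179.4] F [-0.5  0.1 -5.8] w 29.5 49.8
```

View pics/w1.png

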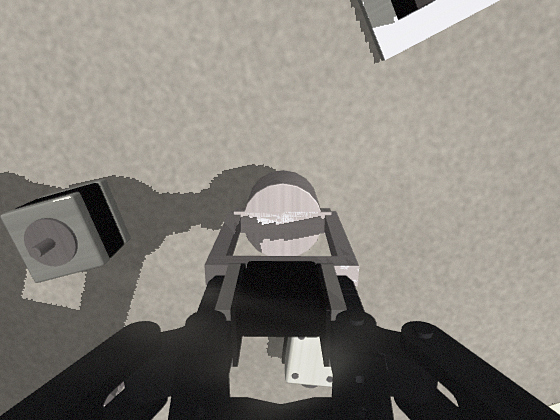

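The weight is held upright, centred between the fingers near (283,300), and clear of the bearing block. Its pull of about 5.8 N predicts about 10.7 mm of sink.

Run:
```python
from h import *
u=np.array([np.cos(A0),np.sin(A0)]);n=np.array([-u[1],u[0]]);q=quat(A0)
S=np.array([679.5,211.]); P=lambda o,l,z:[*(S+o*u+l*n),z]
bot.servo_line([611,-257.5,247],speed=150)
bot.move_to(P(43,-110,248),q); 
bot.servo_line(P(43,0,248),speed=120); bot.dwell(.2); rep('out')
c=cam('wrist');cv2.imwrite('pics/w2.png',c['image']); c=cam('scene');cv2.imwrite('pics/s2.png',cv2.resize(c['image'][140:280,270:420],None,fx=4,fy=4))
```

```text
out t 17.6 [722.5 214.  248.1] F [ 0.4  0.3 -5.4] w 28.8 49.8
```

View pics/s2.png

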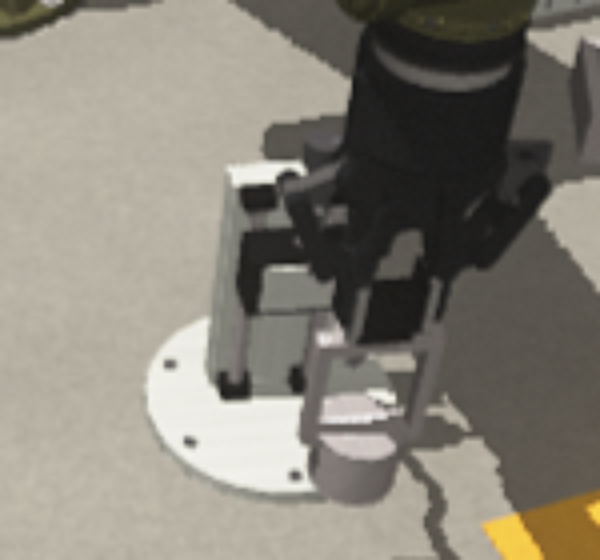

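View pics/w2.png

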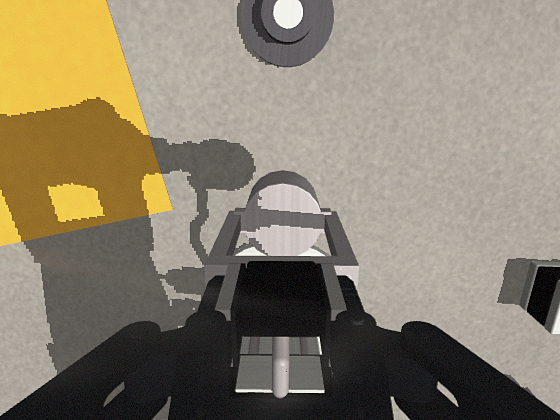

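The window faces the hook: the hook rod at (281,365) is centred between the uprights, and the hook tip is just behind the bar. I'll move in and lower.

Run:
```python
from h import *
u=np.array([np.cos(A0),np.sin(A0)])
S=np.array([679.5,211.]); P=lambda o,z:[*(S+o*u),z]
hit=bot.servo_line(P(0,248),speed=60,until_force=6); rep(f'in {hit}')
if not hit:
    for z in (222,216,212,208,204,200):
        bot.servo_line(P(0,z),speed=50); bot.dwell(.25); rep(str(z))
```

```text
in False t 18.6 [679.7 211.  248. ] F [ 0.2  0.1 -4.9] w 29.2 49.8
222 t 19.5 [679.6 211.  222.3] F [-0.4 -0.6 -5.2] w 29.3 49.8
216 t 20.0 [679.5 211.  216.2] F [-0.1 -0.  -3.5] w 29.2 50.1
212 t 20.5 [679.6 211.  212.2] F [ 1.4 -0.8 -1.7] w 28.7 50.1
208 t 21.0 [679.5 211.  208.1] F [ 1.7  0.9 -1.3] w 28.8 50.4
204 t 21.5 [679.6 211.  204.2] F [1.8 1.1 0.8] w 29.1 50.6
200 t 22.0 [679.5 211.  200.1] F [ 0.8 -0.3  1.4] w 29.5 50.8
```

Run:
```python
from h import *
u=np.array([np.cos(A0),np.sin(A0)])
S=np.array([679.5,211.]); P=lambda o,z:[*(S+o*u),z]
def avg(n):
    f=[]
    for _ in range(10): bot.dwell(.04); f.append(bot.read_state()['ft_force'])
    print(n,np.mean(f,0).round(2)); 
for z in (195,190.7): bot.servo_line(P(0,z),speed=30); avg(z)
bot.dwell(.4); rep('tug')
bot.servo_line(P(0,205.5),speed=30); avg('rest')
c=cam('wrist');cv2.imwrite('pics/w3.png',c['image']); c=cam('scene');cv2.imwrite('pics/s3.png',cv2.resize(c['image'][140:280,270:420],None,fx=4,fy=4))
```

```text
195 [1.48 0.39 4.45]
190.7 [1.25 0.27 5.94]
tug t 23.8 [679.6 211.  191.1] F [1.  0.3 5.5] w 29.3 51.2
rest [2.94 0.95 0.16]
```

View pics/s3.png

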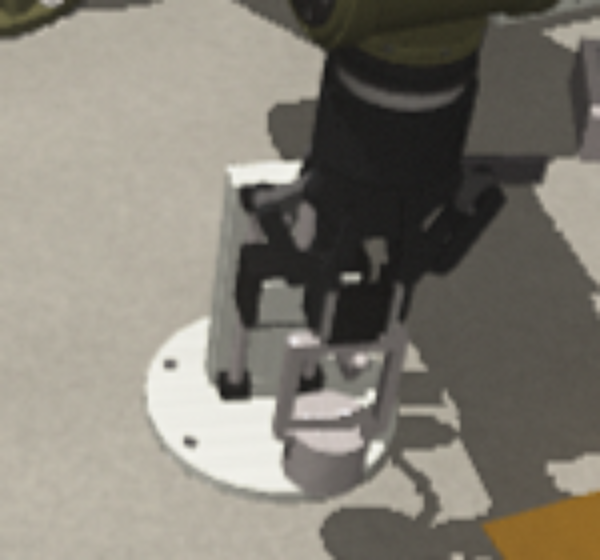

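The bar sits on the hook with the hook showing in the window (350,360), and the tug force of about 5.9 N matches 15 mm. I'll release and look.

Run:
```python
from h import *
u=np.array([np.cos(A0),np.sin(A0)])
S=np.array([679.5,211.]); P=lambda o,z:[*(S+o*u),z]
bot.move_gripper(58); bot.dwell(.3); rep('open')
bot.servo_line(P(0,320),speed=120); 
bot.move_to([560,-60,340],quat(A0)); bot.move_gripper(0); rep('away')
c=cam('scene');a=cv2.resize(c['image'][150:270,290:390],None,fx=4,fy=4)
c=cam('top');b=cv2.resize(c['image'][95:215,100:200],None,fx=4,fy=4)
cv2.imwrite('pics/c4.png',np.hstack([a,b]))
Q=cloud(c)[95:215,100:240].reshape(-1,3);x,y,z=Q.T
for n,m in [('tab',(z>205)&(z<224)&(x>640)),('bar',(z>170)&(z<186)&(x>655)&(x<700)),('arm',(z>228)&(z<250)&(y>225))]:
    q=Q[m];r=cv2.minAreaRect(q[:,:2].astype(np.float32));print(n,len(q),q.mean(0).round(1),np.round(r[0],1),np.round(r[1],1),r[2])
```

```text
open t 25.7 [679.5 211.  205.5] F [-0.2  0.1  0.5] w 57.8 0.0
away t 28.5 [560. -60. 340.] F [ 0.1  0.3 -0.3] w 0.1 0.0
tab 156 [679.1 210.9 213.3] [679.8 211.7] [16.4 29.6] 5.068484783172607
bar 158 [678.4 209.3 179. ] [680.2 211.8] [64.8 38.6] 68.87610626220703
arm 254 [595.4 279.  238.8] [595.8 279.9] [109.9   6.7] 86.93183898925781
```

View pics/c4.png

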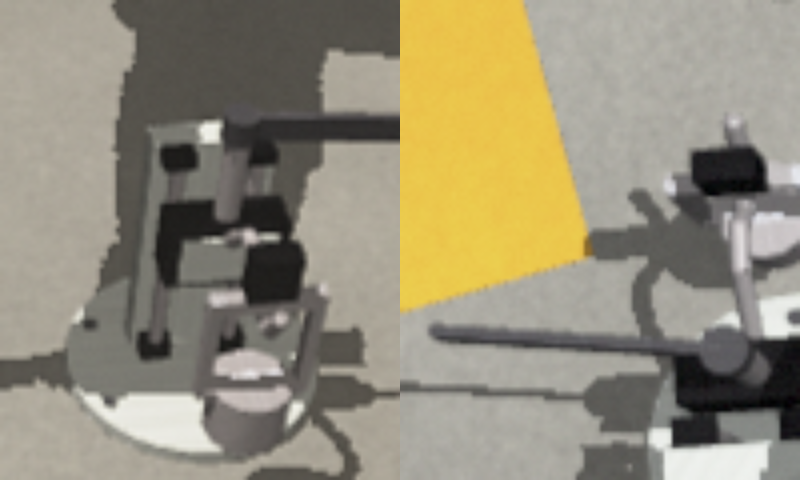

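The weight hangs level on the hook: tab centre is (679.8, 211.7) and its top is at 213, while the arm's underside is near 221. Now I'll swing the arm back.

Run:
```python
from h import *
r=115;z=246
bot.move_to(arcpt(1.43,r,45,320),quat(A0+1.43)); rep()
bot.servo_line(arcpt(1.43,r,45,z)); rep('down')
for th in np.r_[np.arange(1.43,.1,-.15),.05]:
    bot.servo_line(arcpt(th,r,17,z),quat(A0+th),speed=80)
rep('near')
hit=bot.servo_line(arcpt(-.08,r,17,z),quat(A0),speed=20,until_force=4); rep(f'stop {hit}')
bot.servo_line(arcpt(0.25,r,30,z),speed=80)
bot.servo_line(arcpt(0.25,r,30,320),speed=150)
bot.move_to([500,-60,340],quat(A0)); rep('away')
c=cam('scene');a=cv2.resize(c['image'][150:270,290:390],None,fx=4,fy=4)
c=cam('top');b=cv2.resize(c['image'][95:215,130:230],None,fx=4,fy=4)
cv2.imwrite('pics/c5.png',np.hstack([a,b]))
Q=cloud(c)[95:215,130:240].reshape(-1,3);x,y,zz=Q.T
q=Q[(zz>231)&(zz<247)&(x>615)];v=cv2.fitLine(q[:,:2].astype(np.float32),cv2.DIST_HUBER,0,.01,.01).ravel();print(len(q),np.degrees(np.arctan(v[1]/v[0])),q.mean(0))
```

```text
t 30.0 [553.  319.5 320.2] F [-0.3  0.3  0. ] w -0.0 0.0
down t 30.7 [553.  320.3 247.1] F [-0.3 -0.  -0.2] w -0.3 0.0
near t 34.5 [702.7 236.4 246.1] F [-0.1 -0.6  0.4] w 0.2 0.0
stop True t 35.0 [704.4 228.3 245.5] F [0.3 5.1 1. ] w 0.0 2.0
away t 37.8 [500.5 -59.6 339.9] F [ 0.1 -0.1 -0.3] w 0.3 0.0
248 4.2996464 [667.76975182 209.77222191 238.42523864]
```

View pics/c5.png

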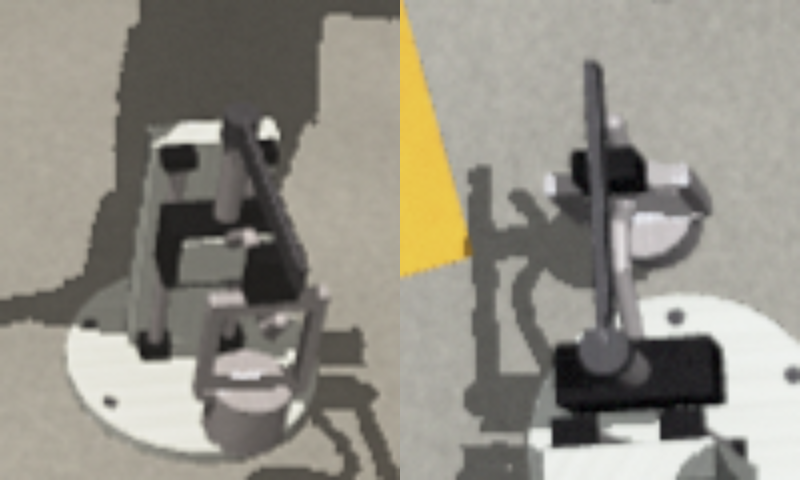

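The arm is back over the hung weight and its tab. It met the stop with a 5 N reaction, and the angle of 4.3° is at or just past where it started (5.3°, fit noise about 1°). I'm handing in.

```bash
python3 -c "
from rig import bot
print(bot.finish_job())"
```

```text
the job is handed in; nothing more can be done
None
```

The job is handed in at about 38 s of the 72 s allowed: the larger weight hangs on the hook, was tugged about 15 mm below its resting level (about 6 N) and released, and the retaining arm is back on its stop over it. I never touched the smaller weight, motor or bearing block.

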